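# Drive the stuck post end out of the dish-rack socket

## Task

The end of a post has snapped off inside one corner socket of the dish-rack tier. Take the plain straight wooden rod out of the utensil block, push the post end down with it, right through the socket until it drops out underneath, then stand the rod back in the utensil block. Do not touch the post end with the gripper.

Things in the scene. Friction and masses are not known exactly. Their poses are not given: they have to be found in the camera images.
- rod: Plain straight beech rod, flat ends, 20 mm diameter, 180 mm long, 30 to 65 g, upright and loose in one of the utensil block's three holes (varies). Origin: centre of its lower end, 20 mm above the counter; z up along it. Grip 110 to 150 mm above that, with 25 to 50 N so it does not slip. Neighbours, up to 185 mm above the counter: a pestle with a fat top, a spoon with a flat blade.
- stub: Broken post end: solid cream plastic cylinder, 40 mm diameter, 30 mm long, stuck upright in one of the two tier sockets nearest the robot (varies). Origin: centre of its underside, 62 mm above the counter at the start; z up. Seen from above as a cream disc sunk 8 mm in a black tube. When out it drops into a shallow tray (floor 3 mm above the counter).
- stub_top (a point): Centre of the stub's upper face, 92 mm above the counter at the start; push within 10 mm of it. Two rubber lips in the socket grip the stub: it slides down at about 5 to 15 N, without springing back, and falls free once this face is below 65 mm. Drive the rod's lower end to 55 to 45 mm above the counter, not below 40 mm.
- block: Fixed dark wooden utensil block, 250 (x) x 80 (y) x 70 (z) mm. Origin: centre of its underside, on the counter; x along the row of holes, z up. Three square holes 38 mm wide, 50 mm deep, at x = -80, 0, +80 mm, y = 0. Fingers have room at its two long sides, closing along its y. The rod's own hole is the only free one to put it back in.
- tier: Fixed black plastic dish-rack tier, 400 x 262 mm, rim 100 mm above the counter. Origin: its centre, on the counter; x points away from the robot. Near sockets at x = -175, y = +-105 mm: upright tubes, bore 44, wall 4 mm, 55 to 100 mm above the counter, open below. One holds the stub, the other a sound cap with a 58 mm domed flange, top at 114 mm. A mug and bowl stand in the tier, up to 150 mm.

How it is judged:
By the outcome, as a careful person would: the job done as asked, in the order asked, and still so for the second after the job is handed in, with the robot touching nothing.
It also fails if it takes over 53 s, if anything falls off the work surface, if the arm or the gripper's body presses on something with over 40 N, if the wrist force passes 120 N, or if a joint passes its speed limit or range.

## Robot

A 7-joint arm with a two-finger parallel gripper is mounted at the origin on the work surface. World frame = base frame: x ahead of the robot, y to its left, z up, the work surface at z = 0. Lengths are in m, angles in degrees, forces in N, time in s.
With the tool pointing down it reaches from about 0.4 to 0.9 m from the base axis. Payload 5.6 kg.
Tool frame: the origin (TCP) lies at the very end of the fingers, on their centre line; the grasp point (between the pads) lies 19 mm behind it; z points along the fingers, y is the line along which they close (so a half turn about z gives the same grasp; the last joint's range is limited). The gripper opens to 92 mm and grips with 3 to 60 N. Pads are 20 mm wide; open, the fingers measure 128 mm over their backs; the gripper's body (75 mm by 189 mm) begins 69 mm behind the grasp point.
Start: joints at [-2.464, 26.786, -0.665, 91.828, 0.344, 61.387, -3.226], TCP at [0.65, -0, 0.191] pointing down, gripper open.
Joint ranges: [-144.91, 144.91], [-17.63, 115.5], [-89.93, 88.59], [15.96, 139.68], [-74.01, 254.01], [8.47, 105.57], [-167.45, 167.45]. Speed limits (degrees/s): [147.25, 147.25, 180, 180, 180, 180, 180].

## Interface

Orientations are given as [roll, pitch, yaw] about the fixed x, y, z axes, in that order (R = Rz(yaw) Ry(pitch) Rx(roll)).
In Python, from cell import arm gives the robot as it stands.
- The arm moves only by the tool shift_gripper, called after ">>>" by a JSON object that holds its "name" and its "arguments", one argument or row to a line. Schema: {"type":"object","properties":{"steps":{"type":"array","items":{"type":"object","properties":{"x":{"type":"number"},"y":{"type":"number"},"z":{"type":"number"},"spin":{"type":"number"},"jaw":{"type":"number"}},"additionalProperties":false,"required":["jaw"]},"minItems":1,"maxItems":10},"only":{"type":"string"},"quiet":{"type":"boolean"},"lines":{"type":"string"}},"required":["steps"],"additionalProperties":false}. steps is a list of rows, 1 to 10 of them, each an object with the fields x, y, z (the shift in units of 25 mm), spin (a turn about the tool's z in units of 5 degrees), jaw (the finger opening in m); a field left out counts as zero (the opening has to be given); each row is the pose to reach, as a shift and turn from the pose commanded when the call began, along the tool's axes at that moment; what a row does not reach only later rows make up. A row lasts 1/10 s, in which the tool goes at most 0.05 m and 8.59 degrees, less where a joint would pass 70% of its speed; a pose out of reach is approached as far as the arm can. The fingers move at their own pace and stop on an object; the grip force is fixed at half the most. Time passes only in rows, so rows that do not move let the fingers close. The tool returns the time, the measured TCP pose, the force, the opening and the grip force at its end. only (a regular expression) keeps the lines of the reply that match it, lines (a string "A,B") keeps lines A to B, and quiet returns only ok. Input that does not fit is refused with a message, and nothing moves.
- arm.get_obs(): the state, without advancing time (a new reading comes with each control period).
- arm.capture(name): name is "scene" or "side" or "wrist"; returns a dict with "pixels" (400x640x3 uint8, blue, green, red), "mtx" (3x3 intrinsics, pixels), "k1" (the pictures are not rectified: a ray, as slopes to the right and down, at radius r is drawn at 1 + k1 r^2 times it, then the intrinsics apply), "origin" and "rotation" of the camera in the world; the wrist camera has in their place "T_tool_cam" (4x4, takes a point from camera to tool coordinates, whose origin is the TCP and whose axes are the flange's). Camera axes: x right, y down, z forward; pixel columns grow to the right and rows downward; lengths in m; the calibration is good to about 2 mm. A picture is of the moment at which its call begins: read the wrist's pose just before it. There is no depth.
- arm.hand_in(): hands the job in; it is judged then, once.
The state is a dict: "time_s": time; "joint_pos": joint angles; "qd": joint speeds; "effort": joint torques, N m; "ee_pos": TCP position; "eef_rot": TCP orientation; "ft_force": force on the tool from outside, world axes, zero at the start; "wrist_torque": the same for the moment, N m; "gripper_width": finger opening in m; "finger_force": force on a finger pad.
Only numpy, scipy, OpenCV 4.12 (cv2) and the standard library are available. Lean on these libraries where they do the work, as an engineer would, in place of code of your own. Each camera call takes 0.05 s, during which the arm holds its last target. There are 200 camera calls.

## Working session

There is one attempt and no reset: what is moved stays moved. The work goes in short steps, Python scripts to look and compute and a tool call to move; the robot and the scene stay as the last step left them, time stands still between calls to the robot, and variables do not carry over. Pictures are saved under pics/ and viewed, at most 10 in all, crops included, and the job is handed in when it is done.

```bash
ls; mkdir -p pics; python3 - <<'E'
from cell import arm
import cv2,numpy as np
o=arm.get_obs();print({k:np.round(v,4).tolist() for k,v in o.items()})
import pickle
d={}
for n in("scene","side","wrist"):
    c=arm.capture(n);d[n]=c;cv2.imwrite(f"pics/{n}0.png",c["pixels"])
    print(n,{k:np.round(v,4).tolist() for k,v in c.items() if k!="pixels"})
pickle.dump((o,d),open("d0.pkl","wb"))
E
```

```text
cell.py
pics
{'time_s': 0.0, 'joint_pos': [-2.4633, 26.8366, -0.6646, 91.8818, 0.3438, 61.3871, -3.2267], 'qd': [0.006, 0.1411, 0.0265, 0.1046, -0.0406, -0.0714, 0.0505], 'effort': [-0.0003, -52.0573, -0.0132, -24.3752, -0.0567, 0.0173, 0.0002], 'ee_pos': [0.6494, -0.0001, 0.1905], 'eef_rot': [-179.8967, 0.0073, 89.9949], 'ft_force': [0.3636, -0.6269, 0.2614], 'wrist_torque': [-0.0158, -0.0035, -0.0091], 'finger_force': 0.0, 'gripper_width': 0.0918}
scene {'mtx': [[504.3578, 0.0, 316.4844], [0.0, 504.3578, 210.0947], [0.0, 0.0, 1.0]], 'k1': 0.0443, 'origin': [1.0845, 0.3249, 0.8372], 'rotation': [-141.3027, -0.3132, 124.1191]}
side {'mtx': [[465.6192, 0.0, 317.0358], [0.0, 465.6192, 201.4541], [0.0, 0.0, 1.0]], 'k1': 0.018, 'origin': [0.4296, -0.5559, 0.8123], 'rotation': [-141.7399, 0.885, -18.3174]}
wrist {'mtx': [[301.0745, 0.0, 316.7474], [0.0, 301.0745, 199.4197], [0.0, 0.0, 1.0]], 'k1': -0.0498, 'T_tool_cam': [[0.0008, -0.9607, -0.2775, 0.0788], [1.0, 0.0007, 0.0002, -0.0003], [0.0, -0.2775, 0.9607, -0.193], [0.0, 0.0, 0.0, 1.0]]}
```

View pics/scene0.png

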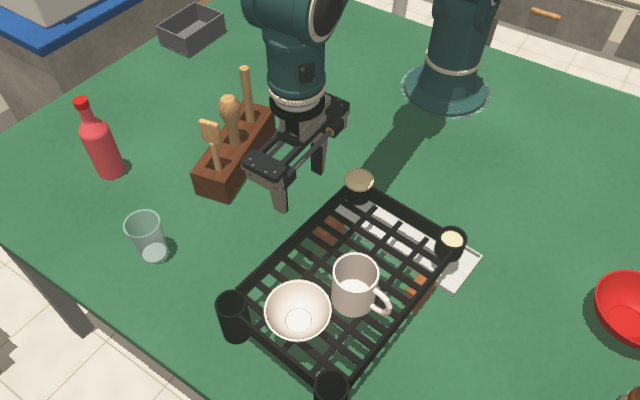

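View pics/side0.png

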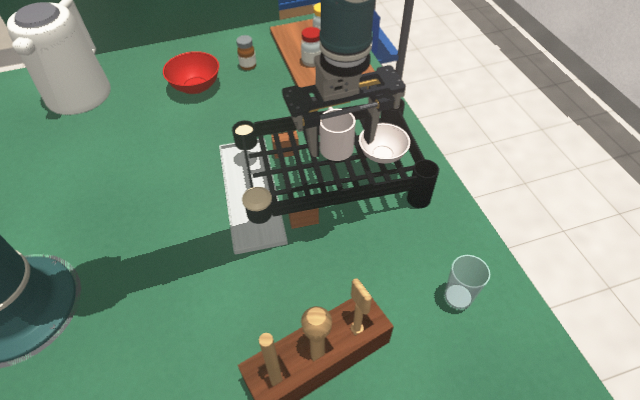

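View pics/wrist0.png

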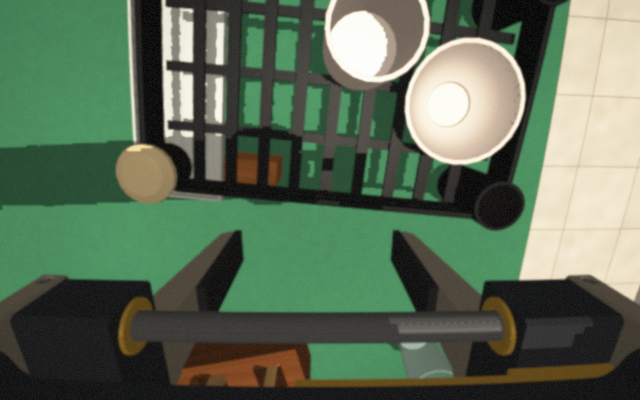

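The pictures show the stub as a cream disc at about scene (452,239) and side (244,129), in the near +y socket. The domed cap is at scene (359,180) and side (257,200). The rod is in the hole nearest the robot, with its top at scene (245,69) and side (266,341). I'll zoom in for accurate pixel positions.

```bash
python3 - <<'E'
import cv2,numpy as np
S=cv2.imread("pics/scene0.png");D=cv2.imread("pics/side0.png")
def cr(I,x,y,w,h,k): return cv2.resize(I[y:y+h,x:x+w],None,fx=k,fy=k,interpolation=cv2.INTER_CUBIC)
C=np.zeros((600,800,3),np.uint8)
C[:600,:400]=cr(S,185,60,100,150,4)
C[:300,400:800]=cr(D,235,275,160,120,2.5)
C[300:600,400:600]=cr(S,427,215,50,75,4)
C[300:600,600:800]=cr(D,220,105,50,75,4)
cv2.imwrite("pics/comp.png",C)
E
```

```text
(no output)
```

View pics/comp.png

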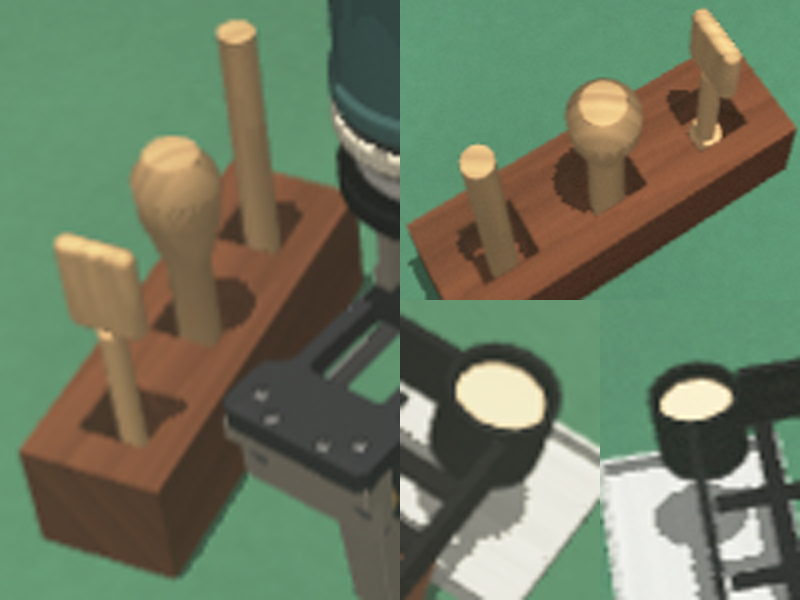

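```bash
cat > h.py <<'E'
import numpy as np
from scipy.spatial.transform import Rotation as R
def ray(c,p,pose=None):
    K=c["mtx"];d=[(p[0]-K[0][2])/K[0][0],(p[1]-K[1][2])/K[1][1]]
    d=np.array(d);u=d.copy()
    for _ in range(20): u=d/(1+c["k1"]*(u@u))
    if pose is None: Rm=R.from_euler("xyz",c["rotation"],degrees=True).as_matrix();o=np.array(c["origin"])
    else:
        M=pose@np.array(c["T_tool_cam"]);Rm=M[:3,:3];o=M[:3,3]
    v=Rm@np.r_[u,1];return o,v/np.linalg.norm(v)
def tri(*rs):
    A=sum(np.eye(3)-np.outer(v,v) for o,v in rs);b=sum((np.eye(3)-np.outer(v,v))@o for o,v in rs)
    x=np.linalg.solve(A,b);return x,[np.linalg.norm(np.cross(x-o,v)) for o,v in rs]
def atz(r,z): o,v=r;return o+v*(z-o[2])/v[2]
def T(o):
    M=np.eye(4);M[:3,:3]=R.from_euler("xyz",o["eef_rot"],degrees=True).as_matrix();M[:3,3]=o["ee_pos"];return M
def proj(c,P,pose=None):
    if pose is None: Rm=R.from_euler("xyz",c["rotation"],degrees=True).as_matrix();o=np.array(c["origin"])
    else: M=pose@np.array(c["T_tool_cam"]);Rm=M[:3,:3];o=M[:3,3]
    q=(np.atleast_2d(P)-o)@Rm;u=q[:,:2]/q[:,2:];u=u*(1+c["k1"]*(u**2).sum(1,keepdims=True))
    K=np.array(c["mtx"]);return u*[K[0,0],K[1,1]]+K[:2,2]
E
python3 - <<'E'
import pickle;from h import *
o,d=pickle.load(open("d0.pkl","rb"));s,e=d["scene"],d["side"]
for n,a,b,z in[("rodtop",(244.1,68.1),(266,339.6),.2),("rod at blocktop",(250.5,121.3),(275,385),.07),("stub",(451.9,238.5),(244.2,129.6),.092),("A",(190.4,173.1),(393.7,326.1),.07),("B",(224.9,183.1),(366.5,293),.07),("C",(272.9,107.4),(238.1,365.7),.07),("cap",(359.5,178),(257,198),.114)]:
    x,r=tri(ray(s,a),ray(e,b));print(n,x.round(4),np.round(r,4),atz(ray(s,a),z)[:2].round(4),atz(ray(e,b),z)[:2].round(4))
E
```

```text
rodtop [ 0.4309 -0.2969  0.1977] [0.0011 0.0011] [ 0.4321 -0.2944] [ 0.4318 -0.2986]
rod at blocktop [ 0.4246 -0.3075  0.042 ] [0.0035 0.0035] [ 0.4446 -0.2838] [ 0.4275 -0.3187]
stub [0.5068 0.2328 0.0949] [0.0003 0.0003] [0.5042 0.2326] [0.5073 0.2357]
A [ 0.6395 -0.2881  0.0682] [0.0018 0.0018] [ 0.6392 -0.2855] [ 0.6404 -0.2898]
B [ 0.6195 -0.2145  0.0647] [0.003 0.003] [ 0.6202 -0.2092] [ 0.6205 -0.2188]
C [ 0.379  -0.2709  0.0707] [0.0008 0.0008] [ 0.3776 -0.2712] [ 0.3796 -0.2712]
cap [0.4852 0.0236 0.1065] [0.0016 0.0016] [0.4897 0.0273] [0.4858 0.0161]
```

Triangulated positions: the rod is at (0.432, -0.297) with its top at 0.198, and the block yaw is about 14.5°. The stub is at about (0.507, 0.234, 0.094). Next I'll move above the rod and turn +75.5°.

Careful with the scale: shifts go in units of 25 mm and turns go in units of 5 degrees. That gives: -0.297 m is -11.88, -0.19 m is -7.6, 64 degrees is 12.8.

>>> {"name": "shift_gripper", "arguments": {
  "steps": [
    {"z": -1.8, "jaw": 0.092},
    {"x": -1.2, "y": -0.8, "z": -1.8, "spin": 1.6, "jaw": 0.092},
    {"x": -2.8, "y": -2, "z": -1.8, "spin": 3.2, "jaw": 0.092},
    {"x": -4.4, "y": -3.2, "z": -1.8, "spin": 4.8, "jaw": 0.092},
    {"x": -6, "y": -4.4, "z": -1.8, "spin": 6.4, "jaw": 0.092},
    {"x": -7.6, "y": -5.6, "z": -1.8, "spin": 8, "jaw": 0.092},
    {"x": -9.2, "y": -6.8, "z": -1.8, "spin": 9.6, "jaw": 0.092},
    {"x": -10.8, "y": -8, "z": -1.8, "spin": 11.2, "jaw": 0.092},
    {"x": -11.88, "y": -8.72, "z": -1.8, "spin": 12.8, "jaw": 0.092},
    {"x": -11.88, "y": -8.72, "z": -1.8, "spin": 14.4, "jaw": 0.092}
  ]
}}

```text
time_s: 1.15
ee_pos: [0.4282, -0.3018, 0.2368]
eef_rot: [179.9, 0.1, 17.2]
ft_force: [1.5, -0.2, 0.3]
gripper_width: 0.0918
finger_force: 0.0
```

>>> {"name": "shift_gripper", "arguments": {
  "steps": [
    {"spin": 0.7, "jaw": 0.092},
    {"spin": 0.7, "jaw": 0.092},
    {"spin": 0.7, "jaw": 0.092}
  ]
}}

```text
time_s: 1.45
ee_pos: [0.432, -0.2967, 0.2363]
eef_rot: [-180.0, 0.0, 14.6]
ft_force: [0.0, -0.5, 0.4]
gripper_width: 0.0918
finger_force: 0.0
```

```bash
python3 - <<'E'
from cell import arm
import cv2,pickle;from h import *
o=arm.get_obs();c=arm.capture("wrist");pickle.dump((o,c),open("d1.pkl","wb"));cv2.imwrite("pics/w1.png",c["pixels"])
print(o["ee_pos"],o["eef_rot"],o["time_s"]);print(proj(c,[[.4318,-.297,.2],[.4318,-.297,.07],[.379,-.271,.07]],T(o)).round(1))
E
```

```text
[ 0.43199843 -0.29673626  0.23632975] [-1.79987126e+02  1.42002074e-02  1.46150733e+01] 1.45
[[317.6 214. ]
 [317.3 179.4]
 [286.8 214. ]]
```

View pics/w1.png

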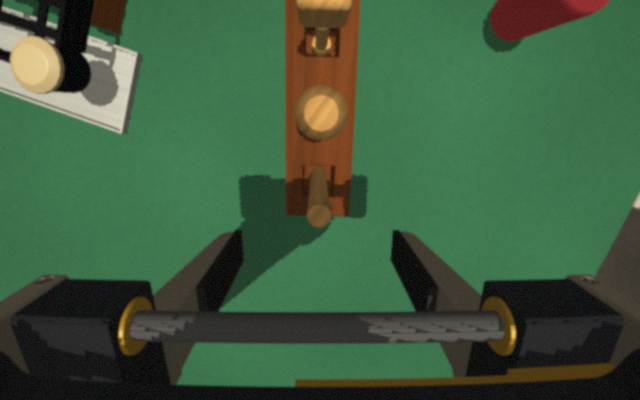

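The rod top shows at (319,216), within 2 px of the prediction, and the block edges are parallel to the tool. Next I'll descend to TCP 0.136 and grip.

To row units: 0.1 m is 4, 0.08 m is 3.2.

>>> {"name": "shift_gripper", "arguments": {
  "steps": [
    {"z": 1.6, "jaw": 0.092},
    {"y": 0.04, "z": 3.2, "jaw": 0.092},
    {"y": 0.04, "z": 4, "jaw": 0.092},
    {"y": 0.04, "z": 4, "jaw": 0.092},
    {"y": 0.04, "z": 4, "jaw": 0.01},
    {"y": 0.04, "z": 4, "jaw": 0.01},
    {"y": 0.04, "z": 4, "jaw": 0.01},
    {"y": 0.04, "z": 4, "jaw": 0.01},
    {"y": 0.04, "z": 4, "jaw": 0.01},
    {"y": 0.04, "z": 4, "jaw": 0.01}
  ]
}}

```text
time_s: 2.5
ee_pos: [0.4324, -0.298, 0.1368]
eef_rot: [180.0, -0.0, 14.5]
ft_force: [0.2, -0.1, -0.8]
gripper_width: 0.0457
finger_force: 0.0
```

>>> {"name": "shift_gripper", "arguments": {
  "steps": [
    {"jaw": 0.01},
    {"jaw": 0.01},
    {"jaw": 0.01},
    {"jaw": 0.01}
  ]
}}

```text
time_s: 2.9
ee_pos: [0.4322, -0.298, 0.1365]
eef_rot: [180.0, 0.0, 14.5]
ft_force: [0.6, -0.4, 0.3]
gripper_width: 0.0193
finger_force: 30.0
```

>>> {"name": "shift_gripper", "arguments": {
  "steps": [
    {"z": -0.8, "jaw": 0.01},
    {"z": -2, "jaw": 0.01},
    {"z": -3.2, "jaw": 0.01},
    {"z": -4.8, "jaw": 0.01},
    {"z": -6.4, "jaw": 0.01},
    {"z": -6.4, "jaw": 0.01},
    {"z": -6.4, "jaw": 0.01}
  ]
}}

```text
time_s: 3.6
ee_pos: [0.4324, -0.298, 0.2969]
eef_rot: [180.0, -0.1, 14.5]
ft_force: [-0.2, 0.2, -0.7]
gripper_width: 0.0192
finger_force: 30.0
```

```bash
python3 - <<'E'
from cell import arm
import cv2,pickle;from h import *
o=arm.get_obs();d={n:arm.capture(n) for n in("scene","side","wrist")};pickle.dump((o,d),open("d2.pkl","wb"))
t=np.array(o["ee_pos"]);I=[]
for n,w in(("scene",0),("side",0)):
    p=proj(d[n],[t+[0,0,.06],t,t-[0,0,.116]]);print(n,p.round(1));x,y=(p[1:].mean(0)-[50,75]).astype(int).clip(0);x=min(x,540);y=min(y,250);print(x,y)
    I.append(cv2.resize(d[n]["pixels"][y:y+150,x:x+100],(400,600),interpolation=cv2.INTER_CUBIC))
cv2.imwrite("pics/c2.png",np.hstack(I))
E
```

```text
scene [[233.   -5.7]
 [237.   24.6]
 [243.7  75.2]]
190 0
side [[251.9 283.4]
 [258.2 307.6]
 [267.7 344.4]]
212 250
```

View pics/c2.png

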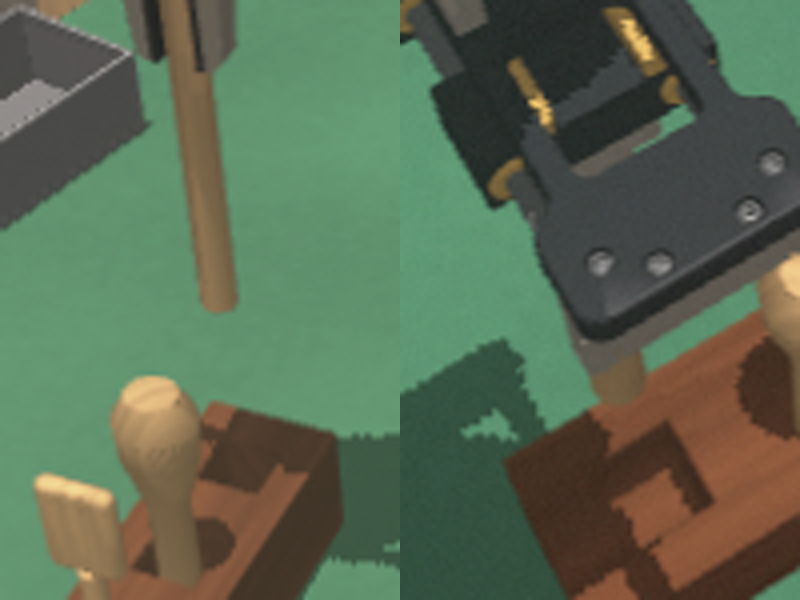

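The rod hangs straight: its lower end is at scene (244.6,75.5) and side (~266.5,346), which fits about 117 mm below the TCP. Next I'll go to a viewpoint just short of the stub.

>>> {"name": "shift_gripper", "arguments": {
  "steps": [
    {"x": 0.4, "y": -1.2, "jaw": 0.01},
    {"x": 0.8, "y": -3.2, "jaw": 0.01},
    {"x": 1.44, "y": -5.2, "jaw": 0.01},
    {"x": 2, "y": -7.12, "jaw": 0.01},
    {"x": 2.6, "y": -9.04, "jaw": 0.01},
    {"x": 3.2, "y": -10.96, "jaw": 0.01},
    {"x": 3.72, "y": -12.88, "jaw": 0.01},
    {"x": 4.28, "y": -14.8, "jaw": 0.01},
    {"x": 4.8, "y": -16.72, "jaw": 0.01},
    {"x": 5.36, "y": -18.64, "jaw": 0.01}
  ]
}}

```text
time_s: 4.75
ee_pos: [0.4442, 0.1848, 0.2952]
eef_rot: [180.0, 0.1, 14.5]
ft_force: [1.1, 0.0, -0.2]
gripper_width: 0.0197
finger_force: 30.0
```

>>> {"name": "shift_gripper", "arguments": {
  "steps": [
    {"x": 0.2, "y": -0.64, "jaw": 0.01},
    {"x": 0.4, "y": -1.2, "jaw": 0.01},
    {"x": 0.4, "y": -1.2, "jaw": 0.01},
    {"x": 0.4, "y": -1.2, "jaw": 0.01}
  ]
}}

```text
time_s: 5.15
ee_pos: [0.4474, 0.2134, 0.2958]
eef_rot: [179.9, 0.1, 14.4]
ft_force: [-0.2, -1.2, -0.4]
gripper_width: 0.0196
finger_force: 30.0
```

```bash
python3 - <<'E'
from cell import arm
import cv2,pickle;from h import *
o=arm.get_obs();c=arm.capture("wrist");pickle.dump((o,c),open("d3.pkl","wb"));cv2.imwrite("pics/w3.png",c["pixels"])
t=np.array(o["ee_pos"]);print(proj(c,[[.506,.2335,.092],[.4875,.022,.114],t-[0,0,.116]],T(o)).round(1))
E
```

```text
[[313.2 125.8]
 [468.  183.5]
 [317.1 189.2]]
```

View pics/w3.png

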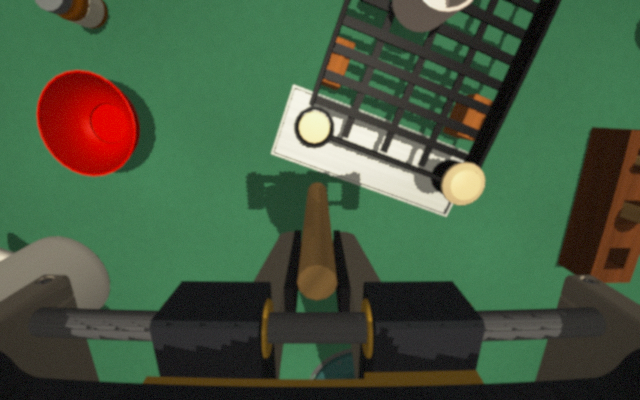

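The stub disc is at about (314,126) and the rod's lower end at (317,190). Both match the predictions. I'll refine the disc by segmentation and compute the shift.

```bash
python3 - <<'E'
import pickle,cv2;from h import *
o,c=pickle.load(open("d3.pkl","rb"));P=c["pixels"].astype(int)
m=((P[...,2]>150)&(P[...,1]>150)&(P[...,2]-P[...,0]>20)).astype(np.uint8)
n,l,st,ce=cv2.connectedComponentsWithStats(m[95:155,285:345])
for i in range(1,n):
    if st[i,4]>100: print(st[i],ce[i]+[285,95])
i=1+np.argmax(st[1:,4]);p=ce[i]+[285,95]
w=ray(c,p,T(o));x=atz(w,.092);print(x)
_,d=pickle.load(open("d0.pkl","rb"))
s=tri(w,ray(d["scene"],(451.9,238.5)),ray(d["side"],(244.2,129.6)));print(s)
g=np.r_[s[0][:2],.2958]-o["ee_pos"];print(T(o)[:3,:3].T@g, o["joint_pos"])
E
```

```text
[ 14  15  31  33 800] [314.09625 126.2125 ]
[0.50576928 0.23224172 0.092     ]
(array([0.50646138, 0.23256673, 0.0949024 ]), [np.float64(0.0006456547160992851), np.float64(0.00036117374490334913), np.float64(0.0005713735618502914)])
[ 0.06194956 -0.00390104 -0.00013776] [ -21.51902302    6.6786294    -8.57471093  105.04289503    1.09779888
   68.45214956 -106.03030841]
```

>>> {"name": "shift_gripper", "arguments": {
  "steps": [
    {"x": 1.2, "y": -0.08, "jaw": 0.01},
    {"x": 2.48, "y": -0.16, "jaw": 0.01},
    {"x": 2.48, "y": -0.16, "jaw": 0.01},
    {"x": 2.48, "y": -0.16, "z": 1.2, "jaw": 0.01},
    {"x": 2.48, "y": -0.16, "z": 2.4, "jaw": 0.01},
    {"x": 2.48, "y": -0.16, "z": 2.88, "jaw": 0.01},
    {"x": 2.48, "y": -0.16, "z": 2.88, "jaw": 0.01}
  ]
}}

```text
time_s: 5.9
ee_pos: [0.5053, 0.2325, 0.2231]
eef_rot: [179.9, 0.2, 14.4]
ft_force: [-0.7, -0.3, -0.2]
gripper_width: 0.0199
finger_force: 30.0
```

>>> {"name": "shift_gripper", "arguments": {
  "steps": [
    {"z": 0.2, "jaw": 0.01},
    {"z": 0.4, "jaw": 0.01},
    {"z": 0.6, "jaw": 0.01},
    {"z": 0.8, "jaw": 0.01},
    {"z": 1, "jaw": 0.01},
    {"z": 1, "jaw": 0.01}
  ]
}}

```text
time_s: 6.5
ee_pos: [0.5074, 0.2347, 0.2009]
eef_rot: [-180.0, -0.2, 14.5]
ft_force: [-0.1, -0.4, 5.1]
gripper_width: 0.0192
finger_force: 30.0
```

>>> {"name": "shift_gripper", "arguments": {
  "steps": [
    {"z": 0.24, "jaw": 0.01},
    {"z": 0.48, "jaw": 0.01},
    {"z": 0.72, "jaw": 0.01},
    {"z": 0.96, "jaw": 0.01},
    {"z": 1.2, "jaw": 0.01},
    {"z": 1.32, "jaw": 0.01},
    {"z": 1.32, "jaw": 0.01},
    {"z": 1.32, "jaw": 0.01}
  ]
}}

```text
time_s: 7.3
ee_pos: [0.5063, 0.2341, 0.1663]
eef_rot: [180.0, 0.0, 14.5]
ft_force: [0.3, 0.0, -0.6]
gripper_width: 0.0193
finger_force: 30.0
```

```bash
python3 - <<'E'
from cell import arm
import cv2,pickle;from h import *
o=arm.get_obs();print(o["ee_pos"],o["ft_force"]);d={n:arm.capture(n) for n in("scene","side")}
a=cv2.resize(d["scene"]["pixels"][150:300,390:490],(400,600));b=cv2.resize(d["side"]["pixels"][60:210,190:290],(400,600));cv2.imwrite("pics/c4.png",np.hstack([a,b]))
E
```

```text
[0.50634297 0.23413733 0.16626544] [ 0.33470077  0.01782989 -0.63287919]
```

View pics/c4.png

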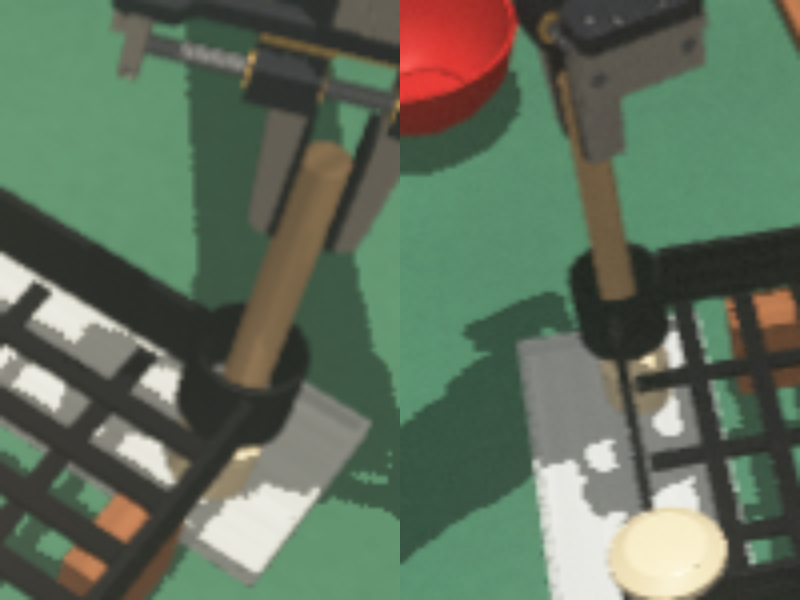

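The stub has dropped into the tray: it stands below the tube at crop scene (210,470) and side (635,380), and the force is about 0. Next I'll lift the rod and return to the block.

To row units: 0.21 m is 8.4, 0.165 m is 6.6.

>>> {"name": "shift_gripper", "arguments": {
  "steps": [
    {"z": -1.2, "jaw": 0.01},
    {"z": -2.8, "jaw": 0.01},
    {"z": -4.4, "jaw": 0.01},
    {"z": -5.24, "jaw": 0.01},
    {"z": -5.24, "jaw": 0.01},
    {"x": -0.6, "y": 1.2, "z": -5.24, "jaw": 0.01},
    {"x": -1.2, "y": 3, "z": -5.24, "jaw": 0.01},
    {"x": -2, "y": 4.8, "z": -5.24, "jaw": 0.01},
    {"x": -2.72, "y": 6.6, "z": -5.24, "jaw": 0.01},
    {"x": -3.44, "y": 8.4, "z": -5.24, "jaw": 0.01}
  ]
}}

```text
time_s: 8.4
ee_pos: [0.4744, 0.0074, 0.2962]
eef_rot: [-180.0, 0.1, 14.5]
ft_force: [0.7, 0.5, -0.7]
gripper_width: 0.0194
finger_force: 30.0
```

>>> {"name": "shift_gripper", "arguments": {
  "steps": [
    {"x": -0.76, "y": 1.8, "jaw": 0.01},
    {"x": -1.48, "y": 3.6, "jaw": 0.01},
    {"x": -2.24, "y": 5.4, "jaw": 0.01},
    {"x": -2.96, "y": 7.2, "jaw": 0.01},
    {"x": -3.72, "y": 9, "jaw": 0.01},
    {"x": -4.44, "y": 10.8, "jaw": 0.01},
    {"x": -4.8, "y": 11.64, "jaw": 0.01},
    {"x": -4.8, "y": 11.64, "jaw": 0.01},
    {"x": -4.8, "y": 11.64, "jaw": 0.01},
    {"x": -4.8, "y": 11.64, "jaw": 0.01}
  ]
}}

```text
time_s: 9.4
ee_pos: [0.4327, -0.3008, 0.2967]
eef_rot: [-179.9, 0.0, 14.6]
ft_force: [0.3, 0.2, 0.2]
gripper_width: 0.0194
finger_force: 30.0
```

```bash
python3 - <<'E'
from cell import arm
import cv2,pickle;from h import *
o=arm.get_obs();d={n:arm.capture(n) for n in("scene","side","wrist")};t=np.array(o["ee_pos"])
for n in("scene","side"): print(n,proj(d[n],[t-[0,0,.116]]).round(1))
print(proj(d["wrist"],[t-[0,0,.116]],T(o)))
a=cv2.resize(d["scene"]["pixels"][0:150,190:290],(400,600));b=cv2.resize(d["side"]["pixels"][250:400,212:312],(400,600));cv2.imwrite("pics/c5.png",np.hstack([a,b]))
E
```

```text
scene [[242.6  74.9]]
side [[268.4 346.2]]
[[317.3510123 189.289955 ]]
```

View pics/c5.png

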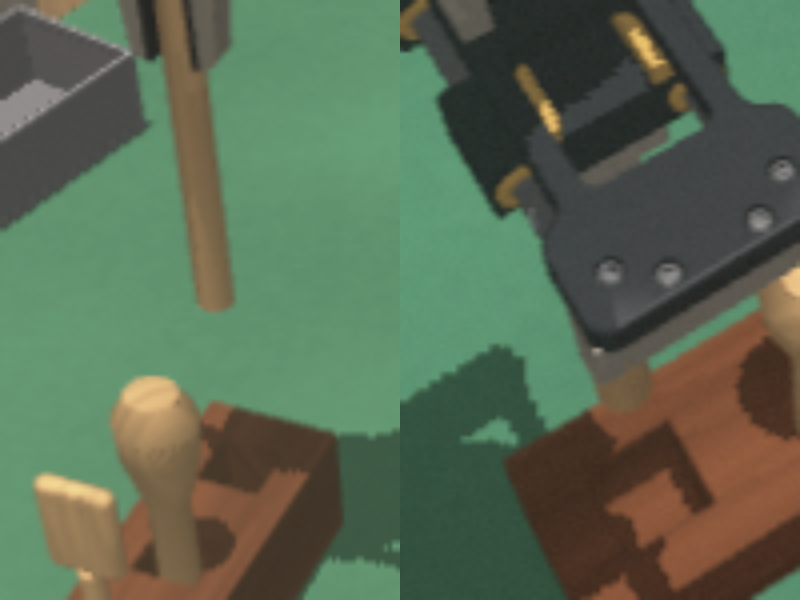

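```bash
python3 - <<'E'
import pickle;from h import *
_,d=pickle.load(open("d2.pkl","rb"));e=d["side"]
a=atz(ray(e,(278.6,355.1)),.07);b=atz(ray(e,(290.4,375.4)),.07);v=a-b
print(a,b,np.linalg.norm(v),np.degrees(np.arctan2(v[1],v[0]))-90)
u=np.array([np.cos(np.radians(14.5)),np.sin(np.radians(14.5))]);print((a+b)[:2]/2-.019*u)
E
```

```text
[ 0.44510102 -0.27550935  0.07      ] [ 0.45415371 -0.3123746   0.07      ] 0.03796047624884695 13.796649359773724
[ 0.43123256 -0.2986992 ]
```

The hole centre measures (0.431, -0.299), so I'll correct by 3 mm and insert.

To row units: -0.003 m is -0.12, 0.125 m is 5.

>>> {"name": "shift_gripper", "arguments": {
  "steps": [
    {"y": -0.12, "jaw": 0.01},
    {"y": -0.12, "z": 1.6, "jaw": 0.01},
    {"y": -0.12, "z": 3.2, "jaw": 0.01},
    {"y": -0.12, "z": 4, "jaw": 0.01},
    {"y": -0.12, "z": 4.6, "jaw": 0.01},
    {"y": -0.12, "z": 5, "jaw": 0.01},
    {"y": -0.12, "z": 5, "jaw": 0.01}
  ]
}}

```text
time_s: 10.25
ee_pos: [0.4311, -0.2988, 0.1715]
eef_rot: [-179.9, 0.1, 14.5]
ft_force: [-0.2, -0.2, -0.0]
gripper_width: 0.0194
finger_force: 30.0
```

>>> {"name": "shift_gripper", "arguments": {
  "steps": [
    {"z": 0.4, "jaw": 0.01},
    {"z": 0.8, "jaw": 0.01},
    {"z": 1.12, "jaw": 0.01},
    {"z": 1.36, "jaw": 0.01},
    {"z": 1.36, "jaw": 0.01},
    {"z": 1.36, "jaw": 0.01}
  ]
}}

```text
time_s: 10.85
ee_pos: [0.4317, -0.2997, 0.1385]
eef_rot: [180.0, 0.0, 14.5]
ft_force: [-0.9, -0.6, -0.8]
gripper_width: 0.0192
finger_force: 30.0
```

To row units: 0.0015 m is 0.06.

>>> {"name": "shift_gripper", "arguments": {
  "steps": [
    {"z": 0.06, "jaw": 0.01},
    {"z": 0.06, "jaw": 0.03},
    {"z": 0.06, "jaw": 0.05},
    {"z": 0.06, "jaw": 0.09},
    {"z": 0.06, "jaw": 0.09},
    {"z": 0.06, "jaw": 0.09},
    {"z": 0.06, "jaw": 0.09},
    {"z": 0.06, "jaw": 0.09},
    {"z": 0.06, "jaw": 0.09},
    {"z": 0.06, "jaw": 0.09}
  ]
}}

```text
time_s: 11.85
ee_pos: [0.4316, -0.2996, 0.137]
eef_rot: [-180.0, 0.0, 14.5]
ft_force: [0.5, 0.5, -0.6]
gripper_width: 0.0886
finger_force: 0.0
```

>>> {"name": "shift_gripper", "arguments": {
  "steps": [
    {"z": -0.8, "jaw": 0.09},
    {"z": -2, "jaw": 0.09},
    {"z": -4, "jaw": 0.09},
    {"z": -5.6, "jaw": 0.09},
    {"z": -6.4, "jaw": 0.09},
    {"x": 1.6, "y": -1.2, "z": -6.4, "jaw": 0.09},
    {"x": 3.2, "y": -2.4, "z": -6.4, "jaw": 0.09},
    {"x": 4.8, "y": -4, "z": -6.4, "jaw": 0.09},
    {"x": 5.6, "y": -6, "z": -6.4, "jaw": 0.09},
    {"x": 5.6, "y": -6, "z": -6.4, "jaw": 0.09}
  ]
}}

```text
time_s: 12.85
ee_pos: [0.5309, -0.1122, 0.2965]
eef_rot: [-179.8, -0.0, 15.0]
ft_force: [0.3, -0.4, 0.1]
gripper_width: 0.09
finger_force: 0.0
```

```bash
python3 - <<'E'
from cell import arm
import cv2;from h import *
d={n:arm.capture(n)["pixels"] for n in("scene","side")}
cv2.imwrite("pics/c6.png",cv2.resize(np.hstack([d["scene"][:,150:490],d["side"][:,190:410]]),None,fx=1.42,fy=1.42))
E
```

```text
(no output)
```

View pics/c6.png

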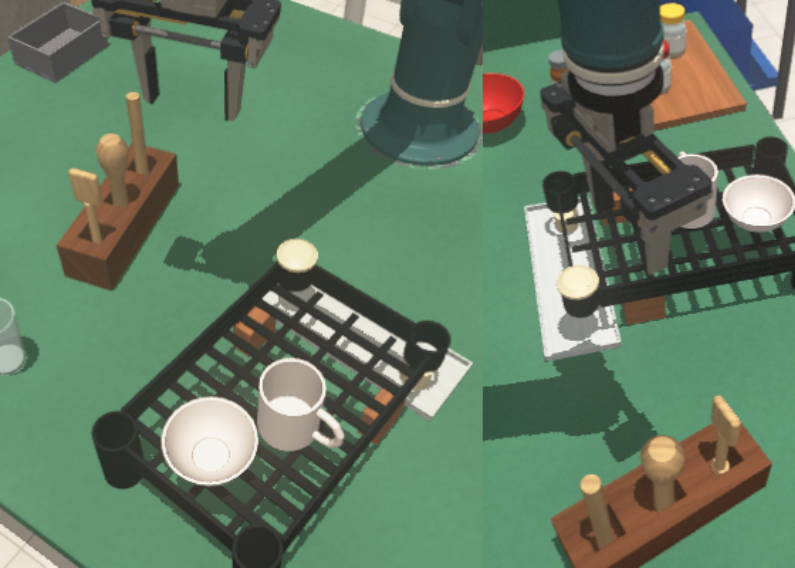

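The rod stands in its hole, with its top at picture (134,97). The socket is empty at (427,345), the stub is in the tray, and the gripper is clear. I'll settle the arm briefly, then hand in.

>>> {"name": "shift_gripper", "arguments": {
  "steps": [
    {"jaw": 0.09},
    {"jaw": 0.09},
    {"jaw": 0.09}
  ]
}}

```text
time_s: 13.25
ee_pos: [0.5292, -0.1212, 0.2971]
eef_rot: [180.0, -0.0, 14.3]
ft_force: [0.6, 0.0, -0.2]
gripper_width: 0.0898
finger_force: 0.0
```

```bash
python3 -c "
from cell import arm
print(arm.hand_in())"
```

```text
the job is handed in; nothing more can be done
None
```

The broken post end was pushed through its socket into the tray, the rod is back upright in its own hole in the utensil block, and the job was handed in at about 13 s (no verdict was returned).

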